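Set the choke and prime a bench engine

TASK

Get the engine on the run stand ready for a cold start: push the choke lever (the one with the flat paddle) forward past its half-choke click until it is fully home at the full-choke stop, then press the round primer button in the same row all the way down and let it come back up. Just push and press: do not pinch the paddle, leave the throttle lever (the one with the ball) where it is, and do not pick up or shift the loose things around the stand.

Things in the scene. Friction and masses are not known exactly. Their poses are not given: they have to be found in the camera images.
- stand: Fixed grey deck plate 280 x 600 x 20 mm; a small finned engine (170 x 130 mm, 245 mm above the bench) is fixed on it, 50 mm ahead (+x) and 295 mm left (+y) of this origin. Origin at bench height under the middle of the row of three control units, which stand at y = -105, 0, +105 mm in changing order, all turned like the stand. +x points away from the robot (turned up to 20 degrees), +y left.
- choke_unit: Fixed grey choke housing on the deck: block 100 (x) x 50 (y) x 40 mm and on it a drum of 45 mm radius lying along y, axis 40 mm and top 85 mm above this origin; three steel studs across the drum mark the stops. Origin at the centre of its underside, 20 mm above the bench. The lever swings forward, to the unit's +x, about the drum axis.
- choke (a joint): Choke lever angle, rad. 0: off, leaning 0.5 rad to the unit's -x; 0.5: upright, half-choke click; 1.0: leaning 0.5 rad to +x, hard full-choke stop. Sprung detents at all three: a push of about 6 N at the paddle takes it over the humps at 0.25 and 0.75; short of a hump it springs back, past it it snaps ahead.
- choke_tip (a point): Middle of the top edge of the choke paddle, 125 mm from the pivot (drum axis). The lever is an 8 mm round steel stem ending in a flat black paddle 36 mm wide (along the unit's y), 8 mm thick, 42 mm long (83 to 125 mm from the pivot).
- choke_rear: Rear half (4 mm thick) of the paddle, the half towards the unit's -x, which is the side to push on. Origin at the lever's pivot, not at the paddle.
- choke_front: Front half (4 mm thick) of the paddle, the half towards the unit's +x. Origin at the lever's pivot. Fingers pressing on both halves at once count as pinching.
- throttle_unit: Fixed grey throttle housing, the same block and drum as the choke's but with two studs. Origin at the centre of its underside, on the deck.
- throttle_tip (a point): Top of the black ball (32 mm diameter) on the throttle lever, 125 mm from its pivot. The lever swings like the choke's, stays where it is left by friction, and must stay as found.
- primer_unit: Fixed grey block 60 (x) x 50 (y) x 50 mm that carries the primer button on its top. Origin at the centre of its underside, on the deck.
- primer_top (a point): Centre of the top of the round black primer button (34 mm diameter), pressed straight down. It moves down with the button.
- primer (a joint): Primer button travel, m: 0 up, 0.008 fully down. A spring pushes it back; fully down takes about 5 N.
- socket_mid (a point): Middle of a loose steel spark-plug socket, 30 mm diameter, 45 mm high, standing on the deck beyond the controls.
- tin_mid (a point): Middle of a loose closed steel tin, 60 mm diameter, 60 mm high, standing on the bench to the right of the stand.
- driver_grip (a point): Handle of a loose screwdriver, 200 mm long, lying on the bench before the stand.

How it is judged:
On the way, in this order (a step that is already met when the one before it is completed fails the run):
1. the choke lever is at the full-choke stop (value of joint choke above 0.93 rad), for 0.2 s.
2. then the primer button is pressed fully down (value of joint primer above 0.0065 m), for 0.05 s.
At the end, for the whole second after the job is handed in: The choke lever rests at full choke (within 0.07 rad of its stop), the primer button is up again (within 2 mm), the throttle lever's ball is within 15 mm and the loose things within 30 mm of where they were (value of joint choke above 0.93 rad and value of joint primer below 0.002 m and distance of throttle_tip from where it was at the start of the episode below 0.015 m and distance of each of socket_mid, tin_mid, driver_grip from where it was at the start of the episode below 0.03 m); the robot touches nothing.
It fails at once if the throttle lever is moved (15 mm) (distance of throttle_tip from where it was at the start of the episode above 0.015 m).
It fails at once if the paddle is pinched (fingers press on both its faces with over 3 N) (contact force between the fingers and choke_rear above 3 N and contact force between the fingers and choke_front above 3 N).
It fails at once if a loose thing is picked up or shifted (30 mm) (distance of any of socket_mid, tin_mid, driver_grip from where it was at the start of the episode above 0.03 m).
It also fails if it takes over 48 s, if anything falls off the work surface, if the arm or the gripper's body presses on something with over 40 N, if the wrist force passes 120 N, or if a joint passes its speed limit or range.

ROBOT

A 6-joint arm with a two-finger parallel gripper is mounted at the origin on the work surface. World frame = base frame: x ahead of the robot, y to its left, z up, the work surface at z = 0. Lengths are in m, angles in rad, forces in N, time in s.
With the tool pointing down it reaches from about 0.35 to 0.775 m from the base axis. Payload 7.3 kg.
Tool frame: the origin (TCP) lies at the very end of the fingers, on their centre line; the grasp point (between the pads) lies 19 mm behind it; z points along the fingers, y is the direction in which the jaws open and shut (so a half turn about z gives the same grasp; the last joint's range is limited). The gripper opens to 92 mm and grips with 3 to 60 N. Pads are 19 mm wide; open, the fingers measure 130 mm over their backs; the gripper's body (75 mm by 190 mm) begins 47 mm behind the grasp point.
Start: joints at [-1.479, 0.342, 1.524, -0, 1.275, -0.146], TCP at [0.124, -0.51, 0.227] pointing down, gripper open.
Joint ranges: [-2.53, 2.53], [-0.77, 2.02], [0.04, 2.7], [-1, 4.14], [0.28, 2.66], [-3.11, 3.11]. Speed limits (rad/s): [2.57, 2.57, 3.14, 3.14, 3.14, 3.14].

INTERFACE

Orientations are given as [roll, pitch, yaw] about the fixed x, y, z axes, in that order (R = Rz(yaw) Ry(pitch) Rx(roll)).
In Python, from cell import robot gives the robot as it stands.
- The arm moves only by the shell command python3 -m pendant 'ROWS' [OPENING] [FORCE]. ROWS is JSON, a list of rows, each a list of 2 entries, a list of its own where there are three numbers: the shift along the tool's x, y, z in mm, then the turn about the tool's z in degrees. In form: [[[x, y, z], turn], ...]. A call has 1 to 10 rows; each row is the pose to reach, as a shift and turn from the pose measured when the call began, along the tool's axes at that moment; what a row does not reach only later rows make up. A row lasts 1/12 s, in which the tool goes at most 41.7 mm and 7.16 degrees, less where a joint would pass 70% of its speed; a pose out of reach is approached as far as the arm can. A call with a gripper value outside its range is refused whole. OPENING is the opening, from 0 (shut) to 1 (fully open), set as the call begins (- or left out, the last holds). The fingers move at their own pace and stop on an object; FORCE is the grip in N (left out, the last holds). Time passes only in rows, so rows that repeat a pose let the fingers close. It gives the time, the measured TCP pose, the force and the opening at its end, in the units of the state.
- robot.observe(): the state, without advancing time (a new reading comes with each control period).
- robot.read_camera(name): name is "side" or "top" or "wrist"; returns the picture (384x512x3 uint8, red, green, blue); there is no depth.
- robot.calibration(name): a dict with "vfov" (degrees; the focal length in pixels is half the picture's height over the tangent of half this angle, whatever the lens; pixels are square), "cx", "cy" (the principal point, pixels), "rvec" (rotation vector, rad) and "tvec" (3), from world to camera coordinates, as OpenCV has them. Camera axes: x right, y down, z forward; pixel columns grow to the right and rows downward; lengths in m; the calibration is good to about 2 mm. The wrist camera is an equidistant fisheye: a pixel r from the principal point sees the ray r / f radians off the axis. A picture is of the moment at which its call begins: read the wrist's pose just before it. calibration takes no time and is no camera call; for the wrist camera it gives the pose at the moment of the call.
- robot.hand_in(): hands the job in, once; it reports no verdict.
Trained networks look in the newest picture that a camera, given by its name, has taken for a name from the list of things; names that differ only in an ending like _2 or _b are one class to them, and where a whole thing is asked for, a point or a joint stands for the part that bears it (a point fixed in the world has none). Each returns a list of dicts, best first, with "p" (0 to 1); they miss things now and then, are a little off and sometimes report something else, mostly with a low value. They report only what shows in the picture. A call takes as long as a camera call.
- robot.find_in(camera, query): "xy" ([column, row] as shares, 0 to 1, of the picture: columns of its width, rows of its height, amid what is visible of it).
The state is a dict: "time": time; "qpos": joint angles; "qvel": joint speeds; "joint_efforts": joint torques, N m; "tool_pos": TCP position; "tool_rot": TCP orientation; "contact_force": force on the tool from outside, world axes, zero at the start; "torque": the same for the moment, N m; "opening": finger opening in m.
Only numpy, scipy, OpenCV 4.12 (cv2) and the standard library are available. Lean on these libraries where they do the work, as an engineer would, in place of code of your own. Each camera call takes 0.05 s, during which the arm holds its last target.

## Working session

There is one attempt and no reset: what is moved stays moved. The work goes in short steps, Python scripts to look and compute and a shell command to move; the robot and the scene stay as the last step left them, time stands still between calls to the robot, and variables do not carry over. Pictures are saved under pics/ and viewed, and the job is handed in when it is done.

```bash
ls; mkdir -p pics; python3 - <<'E'
from cell import robot
import cv2
s=robot.observe(); print(s['time'],s['tool_pos'],s['tool_rot'],s['opening'],s['contact_force'])
for c in ['top','side','wrist']:
    im=robot.read_camera(c); cv2.imwrite(f'pics/{c}0.png',im[:,:,::-1]); print(c,robot.calibration(c))
    for q in ['choke_tip','throttle_tip','primer_top','choke_unit','primer_unit','throttle_unit','socket_mid','tin_mid','driver_grip']:
        if c=='wrist': break
        r=robot.find_in(c,q); print(q,[(round(d['p'],2),round(d['xy'][0]*512),round(d['xy'][1]*384)) for d in r[:3]])
E
```

```text
pics
0.0 [ 0.12365355 -0.50980231  0.22602461] [-3.14001264e+00 -2.09236966e-04  2.37798817e-01] 0.09148317092251643 [0.4446605  0.37827556 0.03651049]
top {'vfov': 47.90531217746193, 'cx': 259.46979823734716, 'cy': 192.35500744184273, 'rvec': array([ 2.13594575, -2.1602633 ,  0.14177939]), 'tvec': array([-0.03599375,  0.58656301,  0.94806072])}
choke_tip [(0.49, 166, 210)]
throttle_tip [(0.53, 216, 211)]
primer_top [(0.45, 267, 221), (0.41, 154, 213), (0.19, 165, 215)]
choke_unit [(0.59, 175, 196), (0.41, 225, 210)]
primer_unit [(0.83, 271, 217)]
throttle_unit [(0.89, 225, 208)]
socket_mid [(0.5, 271, 159)]
tin_mid [(0.16, 162, 213)]
driver_grip [(0.89, 196, 277)]
side {'vfov': 49.69866928096551, 'cx': 262.3469737305964, 'cy': 196.75273681027875, 'rvec': array([ 0.75440228, -2.670768  ,  0.99266848]), 'tvec': array([0.42652231, 0.32910024, 0.64749454])}
choke_tip [(0.71, 189, 275)]
throttle_tip [(0.64, 227, 219)]
primer_top [(0.69, 271, 213)]
choke_unit [(0.7, 185, 285)]
primer_unit [(0.65, 268, 221), (0.54, 231, 247)]
throttle_unit [(0.66, 230, 247)]
socket_mid [(0.69, 211, 197)]
tin_mid [(0.58, 339, 216), (0.41, 210, 197)]
driver_grip [(0.72, 231, 219), (0.67, 209, 195), (0.6, 278, 332)]
wrist {'vfov': 65.70646984690485, 'cx': 251.56492189660918, 'cy': 191.13251559681595, 'rvec': array([-2.29361576,  1.80352951,  0.24524797]), 'tvec': array([-0.52439058, -0.03354441,  0.38897449])}
```

View pics/top0.png

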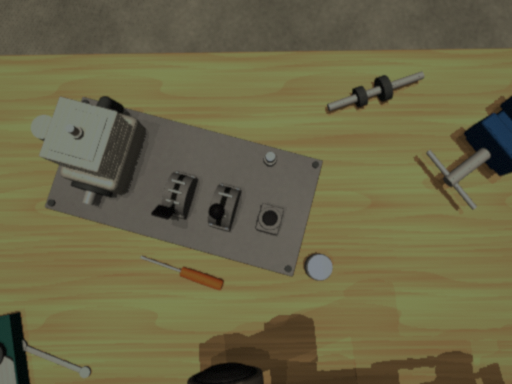

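View pics/side0.png

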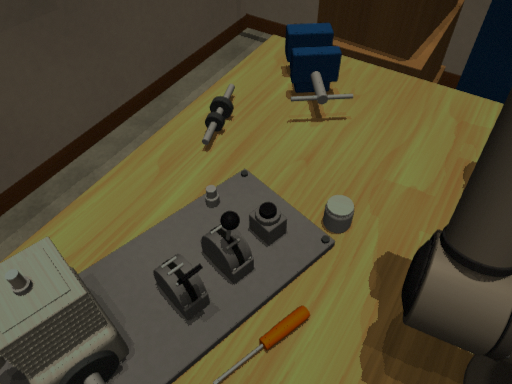

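```bash
cat > h.py <<'E'
import numpy as np,cv2
from cell import robot
def P(c):
    k=robot.calibration(c); f=192/np.tan(np.radians(k['vfov'])/2)
    R=cv2.Rodrigues(np.array(k['rvec']))[0]; return f,k['cx'],k['cy'],R,np.array(k['tvec'])
def ray(c,u,v):
    f,cx,cy,R,t=P(c); d=R.T@np.array([(u-cx)/f,(v-cy)/f,1]); return -R.T@t,d/np.linalg.norm(d)
def atz(c,u,v,z):
    o,d=ray(c,u,v); return o+d*(z-o[2])/d[2]
def tri(a,b):
    (o1,d1),(o2,d2)=ray('top',*a),ray('side',*b)
    s=np.linalg.lstsq(np.c_[d1,-d2],o2-o1,rcond=None)[0]
    p,q=o1+d1*s[0],o2+d2*s[1]; return (p+q)/2,np.linalg.norm(p-q)
def proj(c,X):
    f,cx,cy,R,t=P(c); q=(R@np.atleast_2d(X).T).T+t; return np.c_[f*q[:,0]/q[:,2]+cx,f*q[:,1]/q[:,2]+cy]
E
python3 - <<'E'
import cv2
a=cv2.imread('pics/top0.png')[150:250,130:300]; cv2.imwrite('pics/topc.png',cv2.resize(cv2.convertScaleAbs(a,alpha=1.6),None,fx=4.5,fy=4.5,interpolation=cv2.INTER_CUBIC))
a=cv2.imread('pics/side0.png')[180:330,140:310]; cv2.imwrite('pics/sidec.png',cv2.resize(cv2.convertScaleAbs(a,alpha=1.6),None,fx=4,fy=4,interpolation=cv2.INTER_CUBIC))
from h import *
print(tri((267,220),(269,212)),tri((216,211),(230,219)),tri((164,211),(189,273)))
for p in [(48,205),(293,273),(322,159),(103,104)]: print(atz('top',*p,0.02))
E
```

```text
(array([ 0.52012931, -0.05797785,  0.08745154]), np.float64(0.0020044885347135265)) (array([0.5336144 , 0.04387591, 0.16855802]), np.float64(0.0031268552202710852)) (array([0.53687593, 0.15133171, 0.14964256]), np.float64(0.003823745027802534))
[0.56491825 0.45061009 0.02      ]
[ 0.40290224 -0.11676001  0.02      ]
[ 0.66649067 -0.19074301  0.02      ]
[0.80789096 0.33158452 0.02      ]
```

View pics/topc.png

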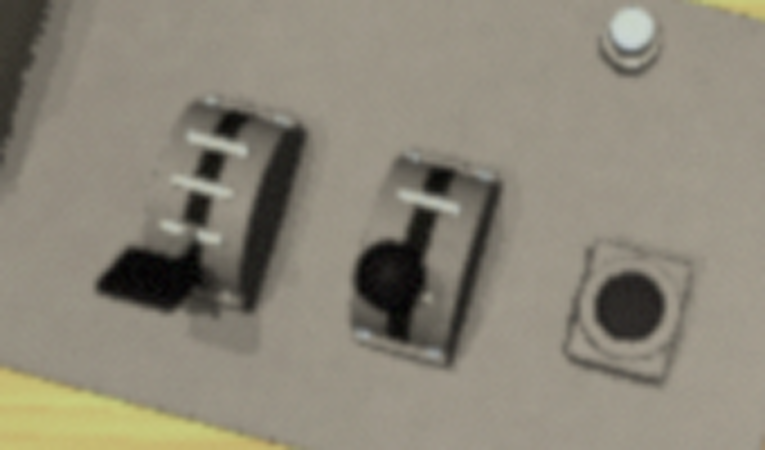

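View pics/sidec.png

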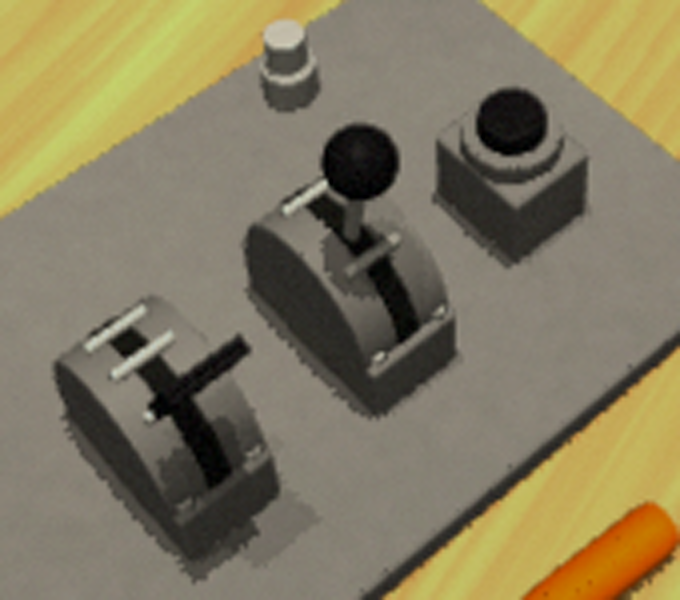

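```bash
cat >> h.py <<'E'
def model(p,chk=0.0):
    x,y,yaw,th,hp=p; c,s=np.cos(yaw),np.sin(yaw); R=np.array([[c,-s,0],[s,c,0],[0,0,1]]); o=np.array([x,y,0])
    W=lambda v:o+R@np.array(v)
    def lev(r,a,uy,dy=0,dn=0): 
        l=a-0.5; return W([r*np.sin(l)+dn*np.cos(l),uy+dy,0.06+r*np.cos(l)-dn*np.sin(l)])
    return W,lev
E
python3 - <<'E'
from h import *
from scipy.optimize import least_squares
T=lambda a,b:(130+a/4.5,150+b/4.5)
S=lambda a,b:(140+a/4,180+b/4)
def pts(p):
    W,lev=model(p)
    ball=lev(0.109,p[3],0); prim=W([0,-.105,p[4]])
    # paddle top-edge corners, rear/mid
    pc=lev(.104,0,.105)
    studs=[lev(.105-.06,0,.105)]
    pb=[W([-.03,-.105-.025,.07]),W([.03,-.105-.025,.07]),W([.03,-.105+.025,.07]),W([-.03,-.105+.025,.07])]
    dk=[W([-.140,y,0.02]) for y in ()]
    return [('top',prim,T(630,306)),('side',prim,S(511,118)),('top',ball,T(391,276)),('side',ball,S(360,161)),
      ('top',pc,T(152,277)),('side',pc,S(200,378)),
      ('top',pb[0],T(662,382)),('top',pb[1],T(692,262)),('top',pb[2],T(592,240)),('top',pb[3],T(567,355)),
      ('side',pb[0],S(587,155)),('side',pb[3],S(515,218)),('side',pb[2],S(437,142))]
def res(p): return np.concatenate([proj(c,X)[0]-np.array(u) for c,X,u in pts(p)])
r=least_squares(res,[.548,.043,-.272,.4,.085],loss='soft_l1')
print(r.x,np.degrees(r.x[2])); print(res(r.x).reshape(-1,2).round(1))
np.save('p.npy',r.x)
p=r.x; W,lev=model(p)
print('tip',lev(.125,0,.105),'half',lev(.125,.5,.105),'full',lev(.125,1,.105),'primer',W([0,-.105,p[4]]))
for n in ['top','side']:
    im=cv2.convertScaleAbs(cv2.imread(f'pics/{n}0.png'),alpha=1.4); im=cv2.resize(im,None,fx=3,fy=3)
    L=[]
    for uy in (.105,0): L+= [W([a,uy+b,.02+z]) for a in(-.05,.05) for b in(-.025,.025) for z in (0,.04)]
    L+=[lev(r,0,.105,dy) for r in(.083,.125) for dy in (-.018,.018)]
    for q in proj(n,np.array(L)): cv2.circle(im,tuple((q*3+1).astype(int)),3,(0,0,255),-1)
    im=im[3*140:3*250,3*120:3*300] if n=='top' else im[3*180:3*330,3*130:3*310]
    cv2.imwrite(f'pics/ov_{n}.png',im)
E
```

```text
[ 0.5531694   0.03852682 -0.28285563  0.30777084  0.08822558] -16.206434054976132
[[-1.2 -0.2]
 [ 1.3  0. ]
 [-1.4 -0.7]
 [ 1.1 -0.3]
 [-1.5 -0.3]
 [ 0.5 -0.3]
 [-1.1 -0.2]
 [-0.6  0.2]
 [-0.2 -1. ]
 [-2.  -0.3]
 [ 2.1 -1.2]
 [ 1.3 -2.9]
 [-0.  -2.2]]
tip [0.524928   0.15608026 0.16969782] half [0.58247479 0.13935436 0.185     ] full [0.64002157 0.12262847 0.16969782] primer [ 0.52386401 -0.06230073  0.08822558]
```

```bash
python3 -c "
import cv2,numpy as np
a=cv2.imread('pics/ov_top.png');b=cv2.imread('pics/ov_side.png');print(a.shape,b.shape)
cv2.imwrite('pics/ov.png',cv2.resize(np.vstack([a,b]),None,fx=.75,fy=.75))"
```

```text
(330, 540, 3) (450, 540, 3)
```

View pics/ov.png

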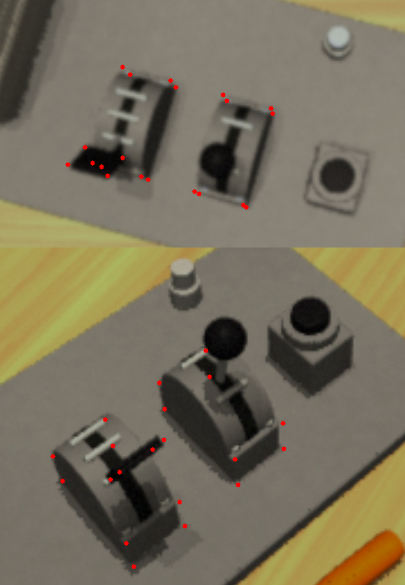

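```bash
python3 -m pendant '[[[20,-11,-5],-3],[[55,-30,-15],-9],[[90,-50,-25],-15],[[126,-70,-30],-22],[[162,-90,-30],-29],[[198,-110,-30],-36],[[234,-130,-30],-43],[[270,-150,-30],-50],[[306,-170,-30],-56],[[340,-190,-30],-60]]' 0 40; cat >> h.py <<'E'
from scipy.spatial.transform import Rotation as Ro
def to(Wp):
    s=robot.observe(); R=Ro.from_euler('xyz',s['tool_rot']).as_matrix()
    p=np.load('p.npy'); ux=np.array([np.cos(p[2]),np.sin(p[2]),0])
    print('t',s['time'],'tcp',s['tool_pos'].round(4),'F',np.round(s['contact_force'],1),'open',round(s['opening'],4))
    print('shift mm',(1000*R.T@(np.array(Wp)-s['tool_pos'])).round(1),'yaw of tool y',np.degrees(np.arctan2(R[1,1],R[0,1])).round(1),'want',np.degrees(p[2]).round(1))
    W,_=model(p); c=np.cos(p[2]);sn=np.sin(p[2]); d=s['tool_pos']-np.array([p[0],p[1],0]); print('local',np.round([c*d[0]+sn*d[1],-sn*d[0]+c*d[1],d[2]],4))
E
python3 - <<'E'
from h import *
p=np.load('p.npy');W,l=model(p); to(W([-.114,.105,.25]))
E
```

```text
time: 1.88
tool_pos: [0.4107, -0.2438, 0.257]
tool_rot: [3.141, 0.0, 1.291]
contact_force: [0.6, -0.7, 0.2]
opening: 0.0298
t 1.8833 tcp [ 0.4107 -0.2438  0.257 ] F [ 0.6 -0.7  0.2] open 0.0298
shift mm [416.  -54.9   6.8] yaw of tool y -16.1 want -16.2
local [-0.058  -0.3108  0.257 ]
```

```bash
python3 -m pendant '[[[25,-4,0],0],[[65,-9,0],0],[[106,-14,0],0],[[147,-20,0],0],[[188,-25,0],0],[[229,-30,0],0],[[270,-36,0],0],[[311,-41,0],0],[[352,-47,0],0],[[390,-52,0],0]]' 0 40; python3 -m pendant '[[[10,-3,0],0],[[26,-3,0],0],[[26,-3,0],0],[[26,-3,0],0]]' 
python3 - <<'E'
from h import *
p=np.load('p.npy');W,l=model(p); to(W([-.114,.105,.145]))
for c in ['top','side']: cv2.imwrite(f'pics/{c}1.png',cv2.convertScaleAbs(robot.read_camera(c)[:,:,::-1],alpha=1.4))
E
```

```text
time: 2.72
tool_pos: [0.4685, 0.1479, 0.257]
tool_rot: [3.14, -0.0, 1.291]
contact_force: [1.2, -0.5, -0.1]
opening: 0.0005
time: 3.05
tool_pos: [0.4726, 0.174, 0.2568]
tool_rot: [3.141, 0.0, 1.293]
contact_force: [-0.3, -0.9, -0.3]
opening: 0.0005
t 3.05 tcp [0.4726 0.174  0.2568] F [-0.3 -0.9 -0.3] open 0.0005
shift mm [ -2.6   1.1 111.8] yaw of tool y -15.9 want -16.2
local [-0.1152  0.1076  0.2568]
```

View pics/side1.png

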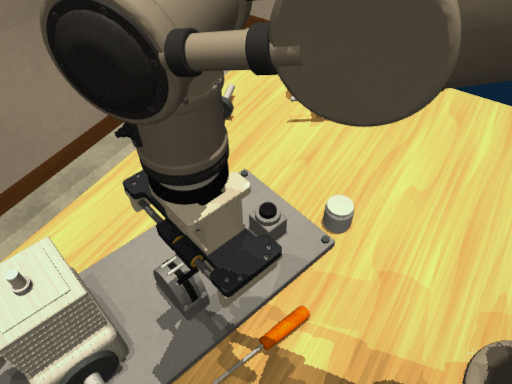

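View pics/top1.png

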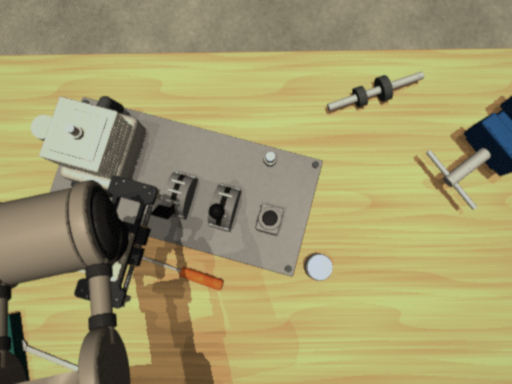

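```bash
python3 -m pendant '[[[-1,0,20],0],[[-2,0,55],0],[[-2,0,90],0],[[-2,0,112],0],[[-2,0,112],0]]'
python3 - <<'E'
from h import *
p=np.load('p.npy');W,l=model(p); to(W([-.0635-.019,.105,.145]))
for c in ['side','wrist']: cv2.imwrite(f'pics/{c}2.png',cv2.convertScaleAbs(robot.read_camera(c)[:,:,::-1],alpha=1.4))
E
```

```text
time: 3.57
tool_pos: [0.4692, 0.1692, 0.1409]
tool_rot: [-3.135, 0.005, 1.289]
contact_force: [-0.5, -1.1, 0.3]
opening: 0.0005
t 3.5667 tcp [0.4692 0.1692 0.1409] F [-0.5 -1.1  0.3] open 0.0005
shift mm [ 2.9 34.5 -4.4] yaw of tool y -16.2 want -16.2
local [-0.1171  0.102   0.1409]
```

View pics/side2.png

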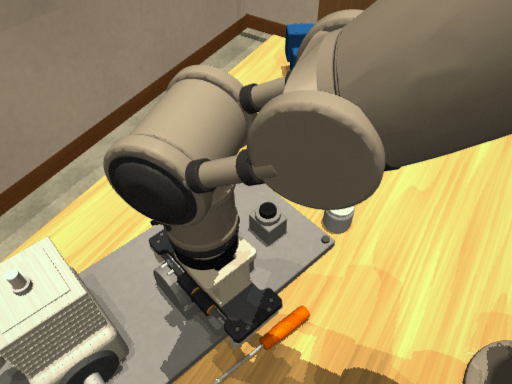

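View pics/wrist2.png

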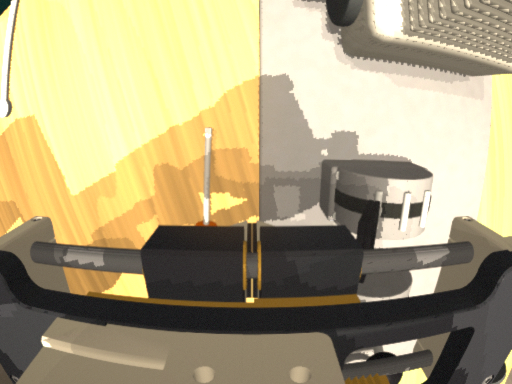

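```bash
python3 -m pendant '[[[1,12,-3],0],[[2,24,-4],0],[[2,34,-4],0],[[2,44,-4],0],[[2,54,-4],0],[[2,64,-4],0]]'
python3 - <<'E'
from h import *
p=np.load('p.npy');W,l=model(p); to(W([.023,.105,.145]))
for c in ['top','wrist']: cv2.imwrite(f'pics/{c}3.png',cv2.convertScaleAbs(robot.read_camera(c)[:,:,::-1],alpha=1.4))
E
```

```text
time: 4.17
tool_pos: [0.5346, 0.1543, 0.1509]
tool_rot: [3.141, 0.0, 1.289]
contact_force: [-0.7, 1.6, 0.4]
opening: 0.0004
t 4.1667 tcp [0.5346 0.1543 0.1509] F [-0.7  1.6  0.4] open 0.0004
shift mm [-1.1 73.2  5.9] yaw of tool y -16.1 want -16.2
local [-0.0502  0.106   0.1509]
```

View pics/top3.png

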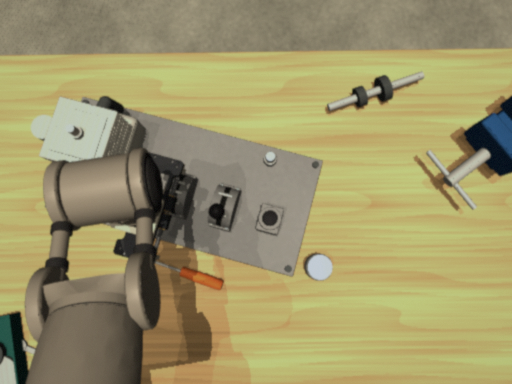

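View pics/wrist3.png

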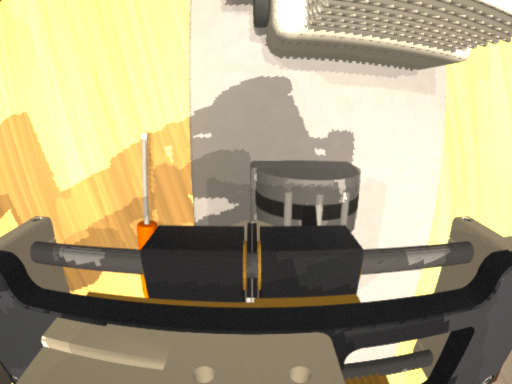

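```bash
python3 -m pendant '[[[-1,12,2],0],[[-1,24,5],0],[[-1,36,5],0],[[-1,46,5],0],[[-1,54,5],0],[[-1,62,5],0],[[-1,68,5],0],[[-1,72,5],0],[[-1,74,5],0]]'
python3 - <<'E'
from h import *
p=np.load('p.npy');W,l=model(p); to(W([.023,.105,.145]))
for c in ['top','wrist']: cv2.imwrite(f'pics/{c}4.png',cv2.convertScaleAbs(robot.read_camera(c)[:,:,::-1],alpha=1.4))
E
```

```text
time: 5.02
tool_pos: [0.6079, 0.1318, 0.1461]
tool_rot: [3.137, -0.001, 1.288]
contact_force: [-0.0, -0.5, -0.4]
opening: 0.0001
t 5.0167 tcp [0.6079 0.1318 0.1461] F [-0.  -0.5 -0.4] open 0.0001
shift mm [ 0.1 -3.6  1. ] yaw of tool y -16.2 want -16.2
local [0.0265 0.1049 0.1461]
```

View pics/wrist4.png

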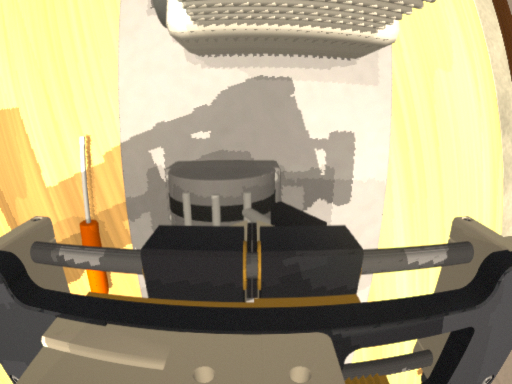

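```bash
python3 -m pendant '[[[0,2,0],0],[[0,4,0],0],[[0,6,0],0],[[0,6,0],0]]'; python3 -m pendant '[[[0,1,0],0],[[0,2,0],0],[[0,4,0],0],[[0,4,0],0]]'
```

```text
time: 5.45
tool_pos: [0.6135, 0.1302, 0.1459]
tool_rot: [3.137, -0.0, 1.288]
contact_force: [-0.5, -0.3, -0.6]
opening: 0.0005
time: 5.78
tool_pos: [0.6154, 0.1297, 0.1459]
tool_rot: [-3.141, 0.0, 1.288]
contact_force: [-7.5, 1.5, 4.1]
opening: 0.0005
```

```bash
python3 -m pendant '[[[0,-10,0],0],[[0,-30,0],0],[[0,-34,-20],0],[[0,-34,-60],0],[[0,-34,-95],0],[[0,-34,-100],0]]'
python3 - <<'E'
from h import *
p=np.load('p.npy');W,l=model(p); to(W([.0,-.105,.22]))
E
```

```text
time: 6.28
tool_pos: [0.5854, 0.1396, 0.253]
tool_rot: [3.131, -0.004, 1.289]
contact_force: [-0.3, -0.1, 1.0]
opening: 0.0007
t 6.2833 tcp [0.5854 0.1396 0.253 ] F [-0.3 -0.1  1. ] open 0.0007
shift mm [-211.2   -3.2   32.1] yaw of tool y -16.2 want -16.2
local [0.0027 0.1061 0.253 ]
```

```bash
python3 -m pendant '[[[-20,0,0],0],[[-55,-1,0],0],[[-95,-2,0],0],[[-135,-3,0],0],[[-175,-3,0],0],[[-205,-3,0],0],[[-211,-3,0],0],[[-211,-3,0],0]]'
python3 - <<'E'
from h import *
p=np.load('p.npy');W,l=model(p); to(W([.0,-.105,p[4]])); print(p[4])
for c in ['side','top']:
    cv2.imwrite(f'pics/{c}5.png',cv2.convertScaleAbs(robot.read_camera(c)[:,:,::-1],alpha=1.4))
    print(c,[(q,[(round(d['p'],2),round(d['xy'][0]*512),round(d['xy'][1]*384)) for d in robot.find_in(c,q)[:2]]) for q in ('choke_tip','throttle_tip')])
    print(proj(c,np.array([l(.125,a,.105) for a in (0,.5,1)])).round())
E
```

```text
time: 6.95
tool_pos: [0.5235, -0.0641, 0.2523]
tool_rot: [3.131, -0.004, 1.285]
contact_force: [1.0, 0.1, 0.9]
opening: 0.0002
t 6.95 tcp [ 0.5235 -0.0641  0.2523] F [1.  0.1 0.9] open 0.0002
shift mm [  1.2  -2.  164.1] yaw of tool y -16.4 want -16.2
local [ 2.000e-04 -1.068e-01  2.523e-01]
0.08822558447660575
side [('choke_tip', [(0.89, 155, 236)]), ('throttle_tip', [(0.67, 227, 219), (0.54, 153, 234)])]
[[193. 272.]
 [168. 242.]
 [149. 224.]]
top [('choke_tip', [(0.66, 179, 165)]), ('throttle_tip', [])]
[[159. 215.]
 [166. 185.]
 [177. 158.]]
```

View pics/side5.png

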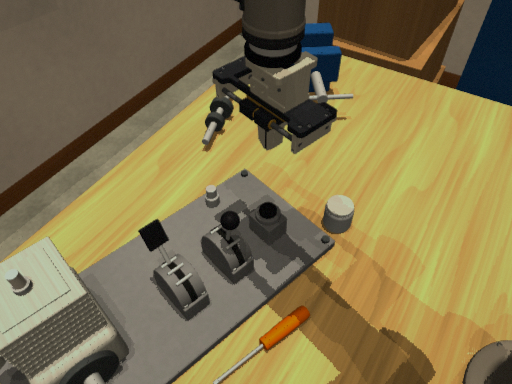

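View pics/top5.png

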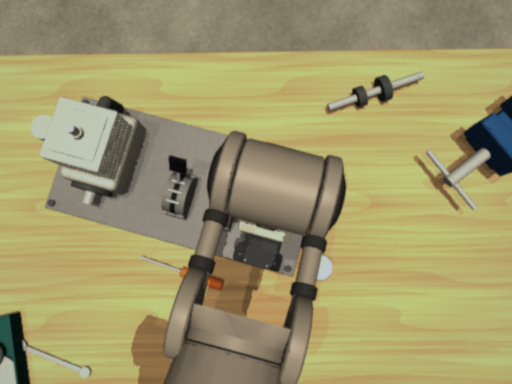

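```bash
python3 -m pendant '[[[1,-1,20],0],[[1,-2,60],0],[[1,-2,100],0],[[1,-2,135],0],[[1,-2,150],0],[[1,-2,155],0],[[1,-2,155],0]]'
python3 - <<'E'
from h import *
p=np.load('p.npy');W,l=model(p); to(W([.0,-.105,p[4]]))
for c in ['side']:
    cv2.imwrite(f'pics/{c}6.png',cv2.convertScaleAbs(robot.read_camera(c)[150:300,150:350,::-1],alpha=1.4))
E
python3 -c "
import cv2
cv2.imwrite('pics/s6.png',cv2.resize(cv2.imread('pics/side6.png'),None,fx=3,fy=3))"
```

```text
time: 7.83
tool_pos: [0.5238, -0.0583, 0.096]
tool_rot: [3.134, -0.004, 1.292]
contact_force: [0.3, 0.4, -0.1]
opening: 0.0006
t 7.8333 tcp [ 0.5238 -0.0583  0.096 ] F [ 0.3  0.4 -0.1] open 0.0006
shift mm [-3.8  1.1  7.7] yaw of tool y -16.0 want -16.2
local [-0.0011 -0.1012  0.096 ]
```

View pics/s6.png

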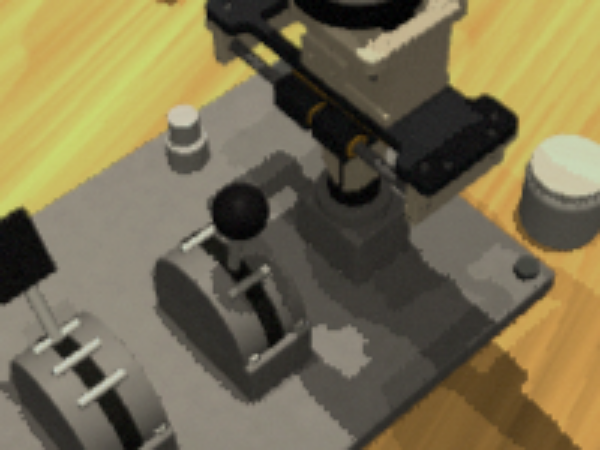

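```bash
python3 -m pendant '[[[-3,1,4],0],[[-4,1,8],0],[[-4,1,11],0],[[-4,1,14],0],[[-4,1,14],0],[[-4,1,14],0]]'
```

```text
time: 8.38
tool_pos: [0.5264, -0.0633, 0.086]
tool_rot: [3.126, -0.005, 1.292]
contact_force: [-2.5, 1.4, 16.7]
opening: 0.0001
```

```bash
python3 -m pendant '[[[0,0,2],0],[[0,0,2],0]]'; python3 -m pendant '[[[0,0,-6],0],[[0,0,-6],0]]'; python3 -m pendant '[[[0,0,-2],0],[[0,0,-2],0]]';  python3 -m pendant '[[[0,0,-2],0],[[0,0,-2],0]]'; python3 -m pendant '[[[0,0,-3],0],[[0,0,-3],0]]'
```

```text
time: 8.55
tool_pos: [0.5265, -0.0633, 0.086]
tool_rot: [3.124, -0.005, 1.292]
contact_force: [-6.1, 1.7, 16.3]
opening: 0.0004
time: 8.72
tool_pos: [0.527, -0.0635, 0.0936]
tool_rot: [3.122, -0.004, 1.292]
contact_force: [0.8, 1.0, 0.7]
opening: 0.0008
time: 8.88
tool_pos: [0.5272, -0.0637, 0.096]
tool_rot: [3.121, -0.004, 1.292]
contact_force: [-0.1, -0.2, -0.0]
opening: 0.0006
time: 9.05
tool_pos: [0.527, -0.0637, 0.098]
tool_rot: [3.121, -0.004, 1.292]
contact_force: [-0.4, 0.6, 0.4]
opening: 0.0001
time: 9.22
tool_pos: [0.5271, -0.0638, 0.1012]
tool_rot: [3.121, -0.004, 1.292]
contact_force: [-0.4, 0.9, 0.6]
opening: -0.0001
```

```bash
for z in 9 2 2 2 ; do :; done; python3 -m pendant '[[[0,0,5],0],[[0,0,10],0],[[0,0,10],0]]'; python3 -m pendant '[[[0,0,2],0],[[0,0,2],0],[[0,0,2],0]]'; python3 -m pendant '[[[0,0,2],0],[[0,0,2],0],[[0,0,2],0]]'; python3 -m pendant '[[[0,0,2],0],[[0,0,2],0],[[0,0,2],0]]'; python3 -m pendant '[[[0,0,4],0],[[0,0,4],0],[[0,0,4],0]]'; python3 -m pendant '[[[0,0,5],0],[[0,0,6],0],[[0,0,6],0]]'
```

```text
time: 9.47
tool_pos: [0.5273, -0.0639, 0.0903]
tool_rot: [3.121, -0.004, 1.291]
contact_force: [0.5, 0.0, 2.3]
opening: 0.0007
time: 9.72
tool_pos: [0.5274, -0.0639, 0.0884]
tool_rot: [3.121, -0.004, 1.291]
contact_force: [-1.8, -0.3, 4.0]
opening: 0.0005
time: 9.97
tool_pos: [0.5273, -0.0639, 0.0864]
tool_rot: [3.122, -0.004, 1.292]
contact_force: [-0.4, 0.8, 4.6]
opening: 0.0003
time: 10.22
tool_pos: [0.5275, -0.0639, 0.086]
tool_rot: [3.12, -0.004, 1.292]
contact_force: [-4.4, 1.1, 16.6]
opening: 0.0004
time: 10.47
tool_pos: [0.5276, -0.0639, 0.0856]
tool_rot: [3.118, -0.004, 1.292]
contact_force: [-11.4, 1.7, 35.3]
opening: 0.0004
time: 10.72
tool_pos: [0.5278, -0.064, 0.0853]
tool_rot: [3.115, -0.003, 1.293]
contact_force: [-18.2, 3.6, 52.6]
opening: 0.0006
```

```bash
python3 -m pendant '[[[0,0,-10],0],[[0,0,-30],0],[[0,0,-70],0],[[0,0,-110],0],[[0,0,-150],0],[[0,0,-170],0]]'; python3 -m pendant '[[[-15,0,0],0],[[-50,0,0],0],[[-90,0,0],0],[[-130,0,0],0],[[-160,0,0],0],[[-160,0,0],0],[[-160,0,0],0]]'
python3 - <<'E'
from h import *
s=robot.observe(); print(s['time'],s['tool_pos'],s['contact_force'])
for c in ['side','top']:
    cv2.imwrite(f'pics/{c}7.png',cv2.convertScaleAbs(robot.read_camera(c)[:,:,::-1],alpha=1.4))
    print(c,[(q,[(round(d['p'],2),round(d['xy'][0]*512),round(d['xy'][1]*384)) for d in robot.find_in(c,q)[:2]]) for q in ('choke_tip','throttle_tip','primer_top','socket_mid','tin_mid','driver_grip')])
E
```

```text
time: 11.22
tool_pos: [0.5244, -0.0635, 0.2598]
tool_rot: [3.109, -0.004, 1.293]
contact_force: [0.0, -0.1, -0.0]
opening: 0.0001
time: 11.8
tool_pos: [0.4798, -0.2185, 0.2585]
tool_rot: [3.111, -0.004, 1.29]
contact_force: [-0.2, 0.6, -0.1]
opening: 0.0006
11.8 [ 0.47977298 -0.21845688  0.2585142 ] [-0.19461046  0.61004112 -0.14589414]
side [('choke_tip', [(0.87, 155, 238)]), ('throttle_tip', []), ('primer_top', [(0.53, 273, 210)]), ('socket_mid', [(0.49, 210, 197)]), ('tin_mid', [(0.85, 337, 216)]), ('driver_grip', [(0.6, 279, 332), (0.59, 270, 208)])]
top [('choke_tip', [(0.7, 177, 166)]), ('throttle_tip', [(0.61, 215, 209)]), ('primer_top', [(0.71, 267, 222), (0.31, 180, 158)]), ('socket_mid', [(0.73, 271, 160)]), ('tin_mid', [(0.87, 317, 266)]), ('driver_grip', [(0.86, 196, 277)])]
```

View pics/side7.png

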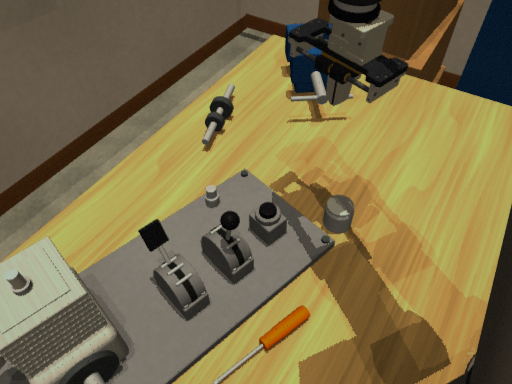

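View pics/top7.png

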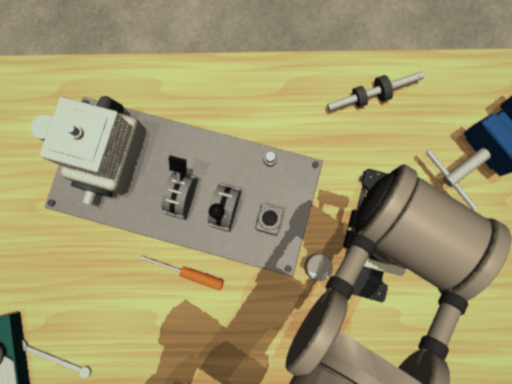

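The pictures show the paddle forward (side 153,235; top 178,163). The ball is unchanged (side 230,219; top 216,210) and the primer is up (side 268,210). Socket, tin and driver are where they were, and the gripper is clear of everything.

```bash
python3 -c "
from cell import robot
print(robot.hand_in())"
```

```text
the job is handed in; nothing more can be done
None
```

I pushed the choke lever past its half-choke click to the full-choke stop, pressed the primer button fully down and let it come back up, then handed the job in at about 12 s.

- **Choke:** I pushed the rear of the paddle with closed fingers. The finger met firm resistance, about 7.5 N, at the end of travel. That was roughly 11 mm further than my model predicted, probably because the fingertips are thinner than I assumed. Afterwards both cameras showed the paddle forward, close to where the model puts full choke.
- **Primer:** I pressed it twice, because I wanted to be sure the first press hit the button's own stop and not the collar around it. The second press showed the spring force rising from 2.3 to 4.6 N over the travel, then a hard stop. I leaned on that stop up to about 53 N, more than needed but under the 120 N wrist limit. The button sat about 6 mm higher than my camera fit. In the last pictures it looks up again.
- **Everything else:** In the last pictures the throttle ball, socket, tin and screwdriver were where they started, and the gripper was clear of everything with only sensor noise on the force reading.
- **Detector disagreements:** In the last side picture the network missed the throttle ball, so I checked it by eye there and by the network in the top view. In the first top picture it put the tin in the wrong place, so I compared the tin's position using the side view.

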